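Slide the pepper mill and the oil bottle home into the condiment rack

TASK

Push the pepper mill and the dark oil bottle across the worktop into the two empty outer bays of the low wooden condiment rack, one in each (either may go in either bay), until each stands upright against or almost against the rack's back board. Do not grip or lift them: push each gently, low down near its foot, so that it slides without tipping. Leave the salt shaker in the middle bay, the tin and the tea box where they are.

Things in the scene. Friction and masses are not known exactly. Their poses are not given: they have to be found in the camera images.
- pepper_mill: Dark brown wooden pepper mill, loose, 58 mm in diameter at the foot, 170 mm tall, waisted, leaning up to 0.02 rad on its slightly uneven foot, about 0.18 kg. Origin: centre of its underside, z up its axis. Pushed higher than about 35 mm above the worktop it may tip instead of sliding.
- oil_bottle: Round dark green-black oil bottle with a black cap, loose, 64 mm in diameter, 276 mm tall, about 0.6 kg. Origin: centre of its underside, z up its axis. Also to be pushed within about 35 mm of the worktop.
- rack: Low wooden rack fixed to the worktop, no floor: back board 282 mm long (y), 14 thick, 44 high, front face at x = +34 mm; four fences 12 mm thick, 26 high, run from it to x = -22 mm and form three bays 78 mm wide, open in front and above, centres 90 mm apart. Origin: worktop, centre of middle bay; x points into the bays (away from the robot), y left, z up. Turned up to 0.2 rad.
- bay_left (a point): Point on the worktop in the left outer bay (rack frame x 0, y +90 mm), on the bay's centre line; axes as the rack's. Against the back board the mill's centre is 5 mm, the bottle's 2 mm beyond this point along x.
- bay_right (a point): Point on the worktop in the right outer bay (rack frame x 0, y -90 mm), on the bay's centre line; axes as the rack's. Against the back board the mill's centre is 5 mm, the bottle's 2 mm beyond this point along x.
- salt_shaker: Glass salt shaker with a grey top, loose, 44 mm in diameter, 90 mm tall, standing in the rack's middle bay; to be left alone. Origin: centre of its underside.
- tin_tomato: Blue, red and white tin, loose, 75 mm in diameter, 110 mm tall, to the left of the work; to be left alone. Origin: centre of its underside.
- tea_box: Red carton, loose and light, 72 x 135 x 78 mm (x, y, z), to the right of the work; to be left alone. Origin: centre of its underside.

How it is judged:
At the end, for the whole second after the job is handed in: Mill and bottle stand one in each outer bay: rack-frame centre within 18 mm of the bay line and x from -12 to +15 mm; lean under 0.08 rad, foot under 5 mm, speed under 0.02 m/s. The shaker, tin and tea box are within 20 mm of their starts (((y of pepper_mill in the frame of rack between 0.072 and 0.108 m and y of oil_bottle in the frame of rack between -0.108 and -0.072 m) or (y of pepper_mill in the frame of rack between -0.108 and -0.072 m and y of oil_bottle in the frame of rack between 0.072 and 0.108 m)) and x of pepper_mill in the frame of rack between -0.012 and 0.015 m and angle between each of pepper_mill, oil_bottle's own z axis and vertical below 0.08 rad and height (world z) of each of pepper_mill, oil_bottle below 0.005 m and linear speed of each of pepper_mill, oil_bottle below 0.02 m/s and x of oil_bottle in the frame of rack between -0.012 and 0.015 m and distance of each of salt_shaker, tin_tomato, tea_box from where it was at the start of the episode below 0.02 m); the robot touches nothing.
It fails at once if mill or bottle tips: leans more than 0.2 rad (angle between any of pepper_mill, oil_bottle's own z axis and vertical above 0.2 rad).
It fails at once if mill or bottle is lifted: foot more than 15 mm above the worktop (height (world z) of any of pepper_mill, oil_bottle above 0.015 m).
It fails at once if mill or bottle is squeezed or struck: fingers press on it with more than 30 N (contact force between the fingers and pepper_mill above 30 N or contact force between the fingers and oil_bottle above 30 N).
It fails at once if shaker, tin or tea box is moved more than 20 mm (distance of any of salt_shaker, tin_tomato, tea_box from where it was at the start of the episode above 0.02 m).
It also fails if it takes over 64 s, if anything falls off the work surface, if the arm or the gripper's body presses on something with over 40 N, if the wrist force passes 120 N, or if a joint passes its speed limit or range.

ROBOT

A 6-joint arm with a two-finger parallel gripper is mounted at the origin on a cart in front of the work surface, level with it; the furniture and walls round the work are solid. World frame = base frame: x ahead of the robot, y to its left, z up, the work surface at z = 0. Lengths are in m, angles in rad, forces in N, time in s.
With the tool pointing down it reaches from about 0.25 to 0.775 m from the base axis. Payload 8.9 kg.
Tool frame: the origin (TCP) lies midway between the tips of the shut fingers; the grasp point (between the pads) lies 19 mm behind it; z points along the fingers, y is the line along which they close (so a half turn about z gives the same grasp; the last joint's range is limited). The gripper opens to 85 mm and grips with 20 to 120 N. Pads are 22 mm wide; open, the fingers measure 114 mm over their backs; the gripper's body (76 mm by 85 mm) begins 54 mm behind the grasp point. The pads swing forward as they close: fully open they stand 13 mm farther back than shut.
Start: joints at [-1.322, 0.291, -0.153, 1.127, 0, 1.431], TCP at [0.199, -0.486, 0.194] pointing down, gripper open.
Joint ranges: [-2.52, 2.52], [-0.91, 1.74], [-1.3, 1.37], [-1.96, 2.02], [-1.52, 1.47], [-3.14, 3.14]. Speed limits (rad/s): [2.22, 2.22, 2.79, 3.14, 3.14, 3.14].

INTERFACE

Orientations are given as a unit quaternion [w, x, y, z].
In Python, from cell import get_state, capture, get_calibration, sign_off, spot_in, masks_of, spot_point gives the robot as it stands.
- The arm moves only by the tool play_rows, never from a script. Its arguments are lists of equal length, an entry for each row: "dp": the shift along the tool's x, y, z in cm, a list of three; "turn": the turn, a rotation vector about the tool's x, y, z in rad, a list of three; "grip": the finger opening in cm, from 0 to 8.54. A call has 1 to 20 rows; each row shifts and turns the commanded pose from where the row before left it, along the tool's axes as they then stand; what a row does not reach is not made up. A row lasts 1/10 s, in which the tool goes at most 50 mm and 8.59 degrees, less where a joint would pass 70% of its speed; a pose out of reach is approached as far as the arm can. A call with a gripper value outside its range is refused whole. The fingers move at their own pace and stop on an object; "force" is the grip in N (left out, the last holds). Time passes only in rows, so rows that do not move let the fingers close. It gives the time, the measured TCP pose, the force, the opening and the grip force at its end, in the units of the state.
- get_state(): the state, without advancing time (a new reading comes with each control period).
- capture(name): name is "scene" or "top" or "wrist"; returns the picture (480x640x3 uint8, red, green, blue); there is no depth.
- get_calibration(name): a dict with "fx", "fy", "cx", "cy" (pixels), "pose" (4x4, takes a point from camera to world coordinates). Camera axes: x right, y up, looking along -z (the intrinsics and any distortion apply to the point x, -y, -z); pixel columns grow to the right and rows downward; lengths in m; the calibration is good to about 2 mm. The wrist camera is an equidistant fisheye: a pixel r from the principal point sees the ray r / f radians off the axis. A picture is of the moment at which its call begins: read the wrist's pose just before it. get_calibration takes no time and is no camera call; for the wrist camera it gives the pose at the moment of the call.
- sign_off(): hands the job in; it is judged then, once.
Trained networks look in the newest picture that a camera, given by its name, has taken for a name from the list of things; names that differ only in an ending like _2 or _b are one class to them, and where a whole thing is asked for, a point or a joint stands for the part that bears it (a point fixed in the world has none). Each returns a list of dicts, best first, with "conf" (0 to 1); they miss things now and then, are a little off and sometimes report something else, mostly with a low value. They report only what shows in the picture. A call takes as long as a camera call.
- spot_in(thing, camera): "bbox" ([left, top, right, bottom] in pixels, round what is visible of it).
- masks_of(thing, camera): "region" (480x640 bool, what is visible of it) and "bbox" ([left, top, right, bottom] in pixels, round what is visible of it).
- spot_point(thing, camera): "pixel" ([column, row] in pixels: a listed point, or the origin of a listed thing).
The state is a dict: "time": time; "joint_positions": joint angles; "joint_velocities": joint speeds; "joint_torque": joint torques, N m; "eef_pos": TCP position; "tool_rot": TCP orientation; "ft_force": force on the tool from outside, world axes, zero at the start; "torque": the same for the moment, N m; "finger_gap": finger opening in m; "gripper_force": force on a finger pad.
Only numpy, scipy, OpenCV 4.12 (cv2) and the standard library are available. Lean on these libraries where they do the work, as an engineer would, in place of code of your own. Each camera call takes 0.05 s, during which the arm holds its last target. There are 200 camera calls.

## Working session

There is one attempt and no reset: what is moved stays moved. The work goes in short steps, Python scripts to look and compute and a tool call to move; the robot and the scene stay as the last step left them, time stands still between calls to the robot, and variables do not carry over. Pictures are saved under pics/ and viewed, at most 10 in all, crops included, and the job is handed in when it is done.

Besides the shell and the picture viewer there is one more tool, called after "Request:" as name(argument=value, ...) on one line, values as JSON. play_rows: Moves the arm, as the interface text tells. Its arguments: {"type":"object","properties":{"dp":{"type":"array"},"turn":{"type":"array"},"grip":{"type":"array"},"force":{"type":"number"}},"required":["dp","turn","grip"]}

```bash
mkdir -p pics; ls; cat > h.py <<'E'
import numpy as np, cv2
from cell import *
def ray(cam,px):
    c=get_calibration(cam);T=np.array(c["pose"]);x=(px[0]-c["cx"])/c["fx"];y=(px[1]-c["cy"])/c["fy"]
    d=T[:3,:3]@np.array([x,-y,-1.]);return T[:3,3],d
def at_z(cam,px,z=0):
    o,d=ray(cam,px);return o+d*(z-o[2])/d[2]
E
python3 - <<'E'
from h import *
for c in ["scene","top"]:
    im=capture(c);cv2.imwrite(f"pics/{c}0.png",im[:,:,::-1])
    k=get_calibration(c);print(c,[k2 for k2 in k],np.round(np.array(k["pose"])[:3,3],3))
    for t in ["pepper_mill","oil_bottle","rack","bay_left","bay_right","salt_shaker","tin_tomato","tea_box"]:
        for r in spot_point(t,c)[:2]:
            print(c,t,round(r["conf"],2),np.round(r["pixel"],1),np.round(at_z(c,r["pixel"]),3))
print(get_state())
E
```

```text
pics
scene ['fx', 'fy', 'cx', 'cy', 'pose'] [ 1.069 -0.926  0.624]
scene pepper_mill 0.93 [327.9 235.2] [0.563 0.153 0.   ]
scene oil_bottle 0.78 [284.5 261. ] [ 0.521 -0.029  0.   ]
scene rack 0.67 [344.3 260. ] [0.662 0.043 0.   ]
scene bay_right 0.58 [333.1 273.5] [ 0.663 -0.03   0.   ]
scene salt_shaker 0.62 [348.2 263. ] [0.678 0.033 0.   ]
scene tin_tomato 0.62 [346.8 200.6] [0.514 0.409 0.   ]
top ['fx', 'fy', 'cx', 'cy', 'pose'] [0.499 0.006 1.3  ]
top pepper_mill 0.75 [248.4 246.4] [0.566 0.174 0.   ]
top oil_bottle 0.82 [318.8 263.7] [ 0.52  -0.022  0.   ]
top rack 0.62 [296.3 211.3] [0.666 0.043 0.   ]
top bay_left 0.57 [263.6 208.7] [0.672 0.134 0.   ]
top bay_right 0.96 [324.8 218. ] [ 0.648 -0.037  0.   ]
top salt_shaker 0.76 [291.5 212.9] [0.661 0.056 0.   ]
top salt_shaker 0.22 [179.9 263. ] [0.518 0.362 0.   ]
top tin_tomato 0.89 [177.2 263.3] [0.517 0.37  0.   ]
top tea_box 0.67 [466.2 286.4] [ 0.462 -0.432  0.   ]
{'time': 0.9, 'joint_positions': array([-1.32231098e+00,  2.90707149e-01, -1.53366419e-01,  1.12671078e+00,
       -1.39649972e-05,  1.43152513e+00]), 'joint_velocities': array([-6.73534842e-05,  4.36650683e-04, -7.48365956e-05, -2.09477156e-04,
       -7.19763517e-04, -9.16178681e-04]), 'joint_torque': array([-5.55467992e-06, -5.37012827e+01,  3.31642020e+01,  1.49646232e-03,
       -1.44566534e-04, -3.93784205e-06]), 'eef_pos': array([ 0.19852479, -0.4860301 ,  0.19401394]), 'tool_rot': array([ 6.36031533e-06,  9.81264406e-01,  1.92665944e-01, -6.64525832e-06]), 'ft_force': array([ 0.30124751, -0.3708338 , -0.763916  ]), 'torque': array([ 0.0304481 , -0.02231239, -0.02751658]), 'gripper_force': 0.0, 'finger_gap': 0.08580434287629042}
```

```bash
python3 -c "
import cv2,numpy as np
a=[cv2.resize(cv2.imread(f'pics/{c}0.png'),(400,300)) for c in('scene',)]" ; ls pics
```

```text
scene0.png
top0.png
```

View pics/top0.png

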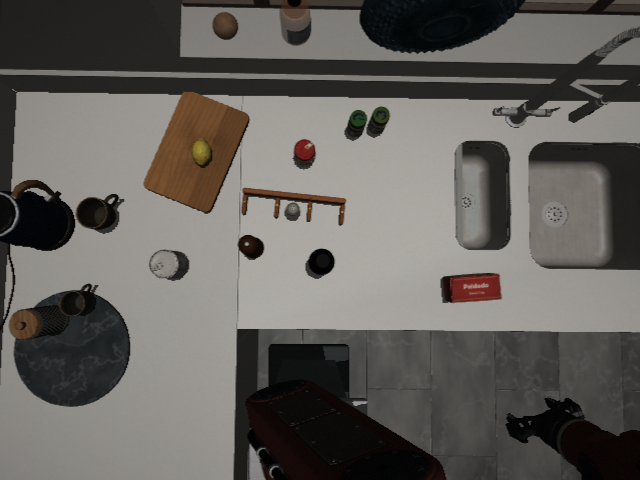

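View pics/scene0.png

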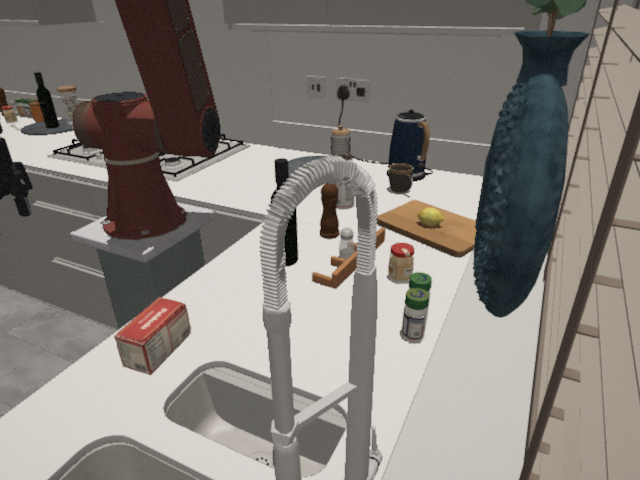

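```bash
python3 - <<'E'
from h import *
im=cv2.imread("pics/top0.png")
cv2.imwrite("pics/c.png",cv2.resize(im[175:285,225:355],None,fx=5,fy=5,interpolation=cv2.INTER_CUBIC))
for t in ["pepper_mill","oil_bottle","salt_shaker","rack"]:
    for c in ["top","scene"]:
        for r in masks_of(t,c)[:1]:
            m=r["region"];ys,xs=np.nonzero(m);print(t,c,round(r["conf"],2),r["bbox"],xs.mean(),ys.mean(),m.sum())
            if t=="rack" and c=="top": np.save("rm.npy",m)
k=get_calibration("top");print(k)
E
```

```text
pepper_mill top 0.86 [238.6, 235.1, 265.7, 255.9] 250.33755274261603 246.4831223628692 474
pepper_mill scene 0.7 [318.9, 185.6, 338.7, 242.1] 329.5389473684211 211.86 950
oil_bottle top 0.68 [308.3, 249.5, 335.6, 278.9] 320.51816443594646 261.3326959847036 523
oil_bottle scene 0.59 [272.0, 157.6, 301.5, 265.6] 287.75492341356676 216.05689277899344 914
salt_shaker top 0.69 [281.8, 203.5, 299.3, 219.3] 291.8624338624339 211.0793650793651 189
salt_shaker scene 0.59 [339.8, 229.5, 357.8, 258.5] 346.5272331154684 244.81045751633988 459
rack top 0.82 [241.9, 187.9, 346.9, 221.6] 290.9268841394826 200.02137232845894 889
{'fx': 468.05725035505685, 'fy': 468.05725035505685, 'cx': 315.8892938274535, 'cy': 237.43518725255802, 'pose': array([[ 0.01139044,  0.99734302, -0.07195243,  0.49933893],
       [-0.99981883,  0.01245704,  0.01439233,  0.00614269],
       [ 0.0152504 ,  0.07177546,  0.99730422,  1.29987028],
       [ 0.        ,  0.        ,  0.        ,  1.        ]])}
```

View pics/c.png

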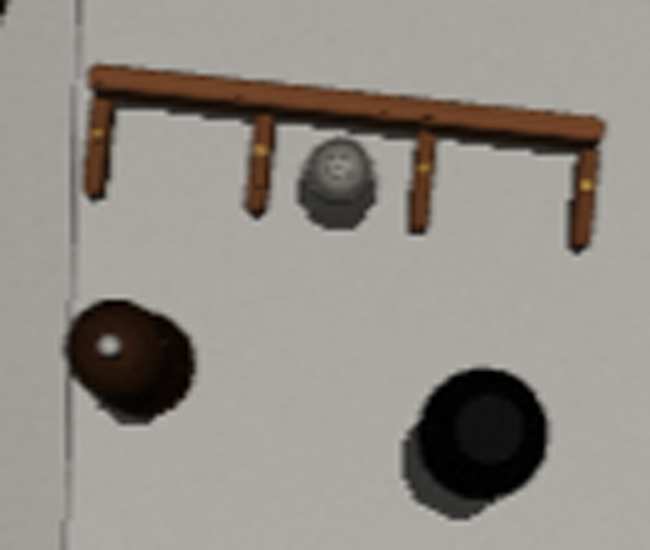

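```bash
python3 - <<'E'
from h import *
from scipy.optimize import least_squares
cr=lambda u,v:(225+(u+.5)/5-.5,175+(v+.5)/5-.5)
obs=[(95,195,-.022,.135,.026),(257,212,-.022,.045,.026),(418,230,-.022,-.045,.026),(579,247,-.022,-.135,.026),(90,66,.048,.141,.044),(604,119,.048,-.141,.044)]
def res(p):
    c,s=np.cos(p[2]),np.sin(p[2]);r=[]
    for u,v,x,y,z in obs:
        w=at_z("top",cr(u,v),z);r+=[w[0]-p[0]-c*x+s*y,w[1]-p[1]-s*x-c*y]
    return np.array(r)
f=least_squares(res,[.66,.04,-.1]);print(f.x,np.round(f.fun*1000,1))
p=f.x;R=np.array([[np.cos(p[2]),-np.sin(p[2])],[np.sin(p[2]),np.cos(p[2])]])
for n,q in dict(L=(0,.09),M=(0,0),R=(0,-.09)).items(): print(n,p[:2]+R@q)
print("bottle",at_z("top",cr(488,428),.276),at_z("top",cr(483,434),.148))
print("mill",at_z("top",cr(140,363),.02),at_z("top",cr(116,350),.14))
# scene: triangulate mask bottom
for n,px in [("mill foot",(329.3,238.)),("bottle foot",(289.,261))]: print(n,at_z("scene",px,0))
print(at_z("scene",(330,186),.17),at_z("scene",(282,160),.276))
E
```

```text
[ 0.66285185  0.05194833 -0.09095824] [ 0.9 -2.3  0.9 -1.3  0.3  0.2  0.3  1.6 -1.4 -0.2 -0.9  2.1]
L [0.67102681 0.14157629]
M [0.66285185 0.05194833]
R [ 0.6546769  -0.03767962]
bottle [ 0.52348641 -0.02299844  0.276     ] [ 0.52352841 -0.02421268  0.148     ]
mill [0.56277242 0.16028547 0.02      ] [0.56312527 0.15783227 0.14      ]
mill foot [0.57408003 0.1385179  0.        ]
bottle foot [ 0.53195825 -0.02365464  0.        ]
[0.58647235 0.11653914 0.17      ] [ 0.5259745  -0.02278631  0.276     ]
```

Request:
play_rows(dp=[[0,0,0],[0,0,0],[0,0,0],[0,0,0],[0,0,0],[0,0,0],[0,0,0],[0,0,0],[0,0,0],[0,0,0],[0,0,0],[0,0,0],[0,0,0],[0,0,0],[0,0,0],[0,0,0],[0,0,0],[0,0,0],[0,0,0],[0,0,0]], turn=[[0,0,-0.14],[0,0,-0.14],[0,0,-0.14],[0,0,-0.14],[0,0,-0.14],[0,0,-0.14],[0,0,-0.14],[0,0,-0.14],[0,0,-0.14],[0,0,-0.14],[0,0,-0.14],[0,0,-0.14],[0,0,-0.14],[0,0,-0.14],[0,0,-0.14],[0,0,-0.14],[0,0,-0.14],[0,0,-0.14],[0,0,-0.14],[0,0,0]], grip=[3,3,3,3,3,3,3,3,3,3,3,3,3,3,3,3,3,3,3,3])

```text
time: 3.3
eef_pos: [0.1985, -0.486, 0.194]
tool_rot: [-0.0, 0.046, 0.999, 0.0]
ft_force: [-0.4, -0.1, -0.2]
finger_gap: 0.0301
gripper_force: 0.0
```

Request:
play_rows(dp=[[-0.9,2.7,0],[-0.9,2.7,0],[-0.9,2.7,0],[-0.9,2.7,0],[-0.9,2.7,0],[-0.9,2.7,0],[-0.9,2.7,0],[-0.9,2.7,0],[-0.9,2.7,0],[-0.9,2.7,0],[-0.9,2.7,0],[-0.9,2.7,0],[-0.9,2.7,0],[-0.9,2.7,0],[-0.9,2.7,0],[-0.9,2.7,0],[-0.9,2.7,0],[-0.8,3.1,0],[0,0,0],[0,0,0]], turn=[[0,0,0],[0,0,0],[0,0,0],[0,0,0],[0,0,0],[0,0,0],[0,0,0],[0,0,0],[0,0,0],[0,0,0],[0,0,0],[0,0,0],[0,0,0],[0,0,0],[0,0,0],[0,0,0],[0,0,0],[0,0,0],[0,0,0],[0,0,0]], grip=[3,3,3,3,3,3,3,3,3,3,3,3,3,3,3,3,3,3,3,3])

```text
time: 5.3
eef_pos: [0.4047, -0.0129, 0.194]
tool_rot: [-0.0, 0.047, 0.999, -0.0]
ft_force: [0.2, 0.0, 0.1]
finger_gap: 0.0302
gripper_force: 0.0
```

Request:
play_rows(dp=[[0,0,0],[0,0,0],[0,0,0],[0,0,0],[0,0,0],[0,0,0],[0,0,0],[0,0,0],[0,0,0]], turn=[[0,-0.1,0],[0,-0.1,0],[0,-0.1,0],[0,-0.1,0],[0,-0.1,0],[0,-0.1,0],[0,-0.1,0],[0,-0.1,0],[0,0,0]], grip=[3,3,3,3,3,3,3,3,3])

```text
time: 6.2
eef_pos: [0.4006, -0.013, 0.1895]
tool_rot: [0.387, 0.046, 0.921, -0.018]
ft_force: [-0.0, -0.4, -0.4]
finger_gap: 0.03
gripper_force: 0.0
```

```bash
python3 - <<'E'
from h import *
from scipy.spatial.transform import Rotation as Ro
s=get_state();print(np.round(s["joint_positions"],3));q=s["tool_rot"]
print(s["eef_pos"],np.round(Ro.from_quat(q,scalar_first=True).as_matrix(),3))
k=get_calibration("wrist");im=capture("wrist");cv2.imwrite("pics/w1.png",im[:,:,::-1])
print(k)
for t in ["pepper_mill","oil_bottle","bay_left","bay_right"]:
    for r in spot_point(t,"wrist")[:1]:
        u=(np.array(r["pixel"])-[k["cx"],k["cy"]])/k["fx"];th=np.linalg.norm(u);e=u/th
        d=k["pose"][:3,:3]@[np.sin(th)*e[0],-np.sin(th)*e[1],-np.cos(th)];o=k["pose"][:3,3]
        print(t,r["conf"],r["pixel"],o-d*o[2]/d[2])
E
```

```text
[-0.448 -0.644 -1.27   0.18   0.249 -0.248]
[ 0.40064738 -0.01296488  0.18947214] [[-0.696  0.098  0.712]
 [ 0.07   0.995 -0.069]
 [-0.715  0.002 -0.699]]
{'fx': 371.64829954431775, 'fy': 371.64829954431775, 'cx': 320.23144758372274, 'cy': 238.30891712875444, 'pose': array([[ 0.09873832, -0.44640904, -0.88936478,  0.21939841],
       [ 0.99511059,  0.0464301 ,  0.08717315,  0.00628191],
       [ 0.00237842, -0.89362364,  0.44881079,  0.26033423],
       [ 0.        ,  0.        ,  0.        ,  1.        ]])}
pepper_mill 0.81 [477.6, 166.8] [0.5654746  0.16131053 0.        ]
oil_bottle 0.6 [317.8, 151.6] [ 0.52754604 -0.02630801  0.        ]
bay_left 0.62 [444.2, 215.1] [0.67964521 0.14062429 0.        ]
```

View pics/w1.png

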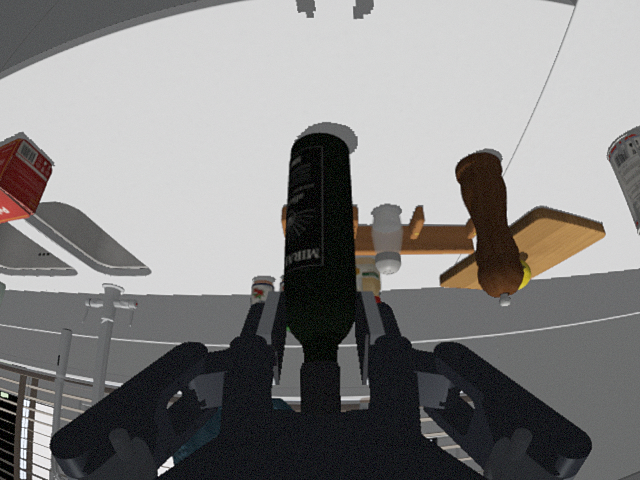

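Request:
play_rows(dp=[[0,0,0],[0,0,0],[0.8,0,1.5],[0.8,0,1.5],[0.8,0,1.5],[0.8,0,1.5],[0.8,0,1.5],[0.8,0,1.5],[0,0,0]], turn=[[0,0.07,0],[0,0.07,0],[0,0,0],[0,0,0],[0,0,0],[0,0,0],[0,0,0],[0,0,0],[0,0,0]], grip=[3,3,3,3,3,3,3,3,3])

```text
time: 7.35
eef_pos: [0.4274, -0.0153, 0.0992]
tool_rot: [0.318, 0.044, 0.947, -0.014]
ft_force: [-0.1, 1.1, 0.3]
finger_gap: 0.0303
gripper_force: 0.0
```

```bash
cat > st.py <<'E'
from h import *
from scipy.spatial.transform import Rotation as Ro
P=np.array([.6629,.0519]);th=-.091
def rk(w): return np.array([[np.cos(th),np.sin(th)],[-np.sin(th),np.cos(th)]])@(np.array(w[:2])-P)
if __name__=="__main__":
    s=get_state();M=Ro.from_quat(s["tool_rot"],scalar_first=True).as_matrix()
    print("j",np.round(s["joint_positions"],3),"rack xy",np.round(rk(s["eef_pos"]),4),"z",s["eef_pos"][2]);print(np.round(M,3))
    print("tilt",np.arctan2(np.hypot(*M[:2,2]),-M[2,2]),"ydir in rack",np.arctan2(-M[0,1],M[1,1])-th, s["ft_force"])
E
python3 st.py
```

```text
j [-0.331 -0.211 -1.295 -0.148  0.144 -0.191] rack xy [-0.2284 -0.0883] z 0.09923231266088375
[[-0.794  0.093  0.601]
 [ 0.074  0.996 -0.055]
 [-0.603  0.001 -0.797]]
tilt 0.6477759495310247 ydir in rack -0.0018901317945501234 [-0.07806796  1.07026918  0.25946447]
```

Request:
play_rows(dp=[[0,0,0],[0,0,0],[0,0,0],[0.1,0,1.35],[0.1,0,1.35],[0.1,0,1.35],[0.1,0,1.35],[0.1,0,1.35],[0.1,0,1.35],[0,0,0]], turn=[[0,0.08,0],[0,0.08,0],[0,0.09,0],[0,0,0],[0,0,0],[0,0,0],[0,0,0],[0,0,0],[0,0,0],[0,0,0]], grip=[3,3,3,3,3,3,3,3,3,3])

```text
time: 8.35
eef_pos: [0.4527, -0.0176, 0.0226]
tool_rot: [0.198, 0.046, 0.979, -0.009]
ft_force: [0.1, 0.1, 0.3]
finger_gap: 0.03
gripper_force: 0.0
```

```bash
python3 st.py
```

```text
j [-0.25   0.125 -1.077 -0.026  0.061 -0.145] rack xy [-0.203  -0.0883] z 0.022590417096259634
[[-0.917  0.093  0.387]
 [ 0.086  0.996 -0.036]
 [-0.389  0.    -0.921]]
tilt 0.3990333561257454 ydir in rack -0.002120812166031938 [0.13455797 0.10173763 0.28445042]
```

Request:
play_rows(dp=[[0,0,0],[0,0,0],[0,0,0],[-0.4,0,0.28],[-0.4,0,0.28],[-0.4,0,0.28],[0,0,0]], turn=[[0,-0.07,0],[0,-0.07,0],[0,-0.06,0],[0,0,0],[0,0,0],[0,0,0],[0,0,0]], grip=[3,3,3,3,3,3,3])

```text
time: 9.05
eef_pos: [0.4741, -0.0193, 0.0276]
tool_rot: [0.291, 0.045, 0.956, -0.013]
ft_force: [-0.3, -0.4, 0.4]
finger_gap: 0.0297
gripper_force: 0.0
```

```bash
python3 st.py; python3 - <<'E'
from h import *
im=capture("wrist");cv2.imwrite("pics/w2.png",im[:,:,::-1])
E
```

```text
j [-0.272  0.166 -1.264 -0.443  0.1   -0.149] rack xy [-0.1815 -0.0881] z 0.02763173948252798
[[-0.827  0.093  0.555]
 [ 0.077  0.996 -0.052]
 [-0.557  0.    -0.83 ]]
tilt 0.5909050342692612 ydir in rack -0.0021317187329450427 [-0.31227239 -0.41802297  0.42525346]
```

View pics/w2.png

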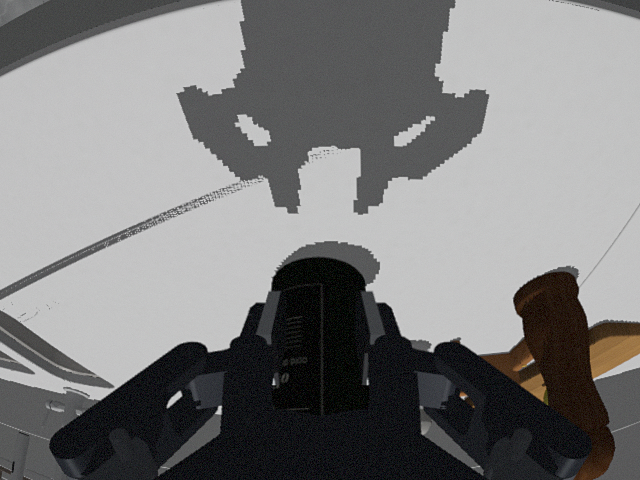

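Request:
play_rows(dp=[[0.33,0,0.5],[0.33,0,0.5],[0,0,0],[-0.33,0,0.22],[-0.33,0,0.22],[-0.33,0,0.22],[-0.33,0,0.22],[-0.33,0,0.22],[-0.33,0,0.22],[-0.33,0,0.22],[-0.33,0,0.22],[-0.33,0,0.22],[-0.33,0,0.22],[-0.33,0,0.22]], turn=[[0,0,0],[0,0,0],[0,0,0],[0,0,0],[0,0,0],[0,0,0],[0,0,0],[0,0,0],[0,0,0],[0,0,0],[0,0,0],[0,0,0],[0,0,0],[0,0,0]], grip=[3,3,3,3,3,3,3,3,3,3,3,3,3,3])

```text
time: 10.5
eef_pos: [0.5164, -0.0234, 0.0151]
tool_rot: [0.29, 0.045, 0.956, -0.013]
ft_force: [-4.9, -0.4, 2.6]
finger_gap: 0.0299
gripper_force: 1.9
```

```bash
python3 st.py; cat > obj.py <<'E'
from st import *
im=capture("top")
for t in ["oil_bottle","pepper_mill","salt_shaker"]:
    r=masks_of(t,"top")
    if not r: print(t,"none");continue
    m=r[0]["region"].astype(np.uint8);ys,xs=np.nonzero(m)
    p=spot_point(t,"top");print(t,r[0]["conf"],np.round(r[0]["bbox"],1),"spot rack",[np.round(rk(at_z("top",q["pixel"])),4) for q in p[:1]])
E
python3 obj.py
```

```text
j [-0.247  0.265 -1.179 -0.457  0.085 -0.128] rack xy [-0.1391 -0.0883] z 0.01509856386643807
[[-0.827  0.094  0.554]
 [ 0.078  0.996 -0.052]
 [-0.556  0.    -0.831]]
tilt 0.5896761944043684 ydir in rack -0.0027527256283472745 [-4.85760641 -0.37845988  2.56878833]
oil_bottle 0.92 [308.7 245.5 333.4 274.4] spot rack [array([-0.1219, -0.085 ])]
pepper_mill 0.92 [238.  235.6 263.6 254.4] spot rack [array([-0.1068,  0.0954])]
salt_shaker 0.56 [286.  201.8 300.5 219.6] spot rack [array([0.0024, 0.0047])]
```

```bash
python3 - <<'E'
from h import *
im=capture("wrist");t=capture("top");a=im[::-1,::-1,::-1][100:300,170:470];b=cv2.resize(t[175:285,225:355,::-1],None,fx=3.4,fy=3.4,interpolation=cv2.INTER_CUBIC)
a=cv2.resize(a,None,fx=1.15,fy=1.15)
H=max(a.shape[0],b.shape[0]);o=np.zeros((H,a.shape[1]+b.shape[1],3),np.uint8);o[:a.shape[0],:a.shape[1]]=a;o[:b.shape[0],a.shape[1]:]=b
cv2.imwrite("pics/w3.png",o);print(o.shape)
E
```

```text
(374, 787, 3)
```

View pics/w3.png

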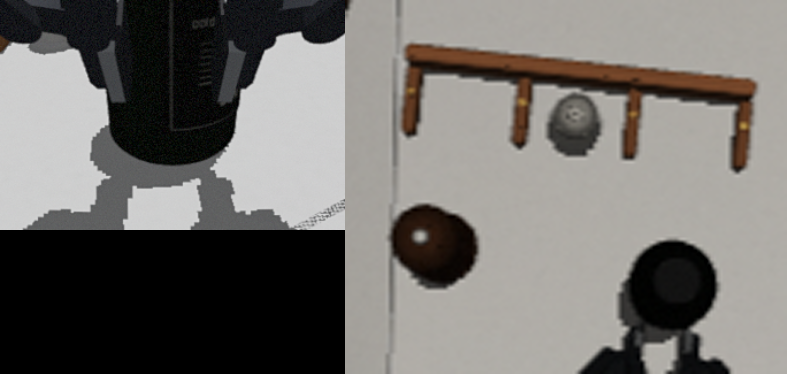

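Request:
play_rows(dp=[[-0.41,0,0.27],[-0.41,0,0.28],[-0.41,0,0.27],[-0.41,0,0.28],[-0.41,0,0.27],[-0.41,0,0.28],[-0.41,0,0.27],[-0.41,0,0.28],[-0.41,0,0.27],[-0.41,0,0.28],[-0.41,0,0.27],[-0.41,0,0.28],[-0.41,0,0.27],[-0.41,0,0.28],[-0.41,0,0.27],[-0.41,0,0.28],[-0.41,0,0.27],[-0.41,0,0.28]], turn=[[0,0,0],[0,0,0],[0,0,0],[0,0,0],[0,0,0],[0,0,0],[0,0,0],[0,0,0],[0,0,0],[0,0,0],[0,0,0],[0,0,0],[0,0,0],[0,0,0],[0,0,0],[0,0,0],[0,0,0],[0,0,0]], grip=[3,3,3,3,3,3,3,3,3,3,3,3,3,3,3,3,3,3])

```text
time: 12.75
eef_pos: [0.6056, -0.0316, 0.0154]
tool_rot: [0.291, 0.045, 0.956, -0.013]
ft_force: [-3.3, 1.0, 1.4]
finger_gap: 0.0303
gripper_force: 1.6
```

```bash
python3 st.py; python3 obj.py; python3 - <<'E'
from h import *
im=capture("wrist");t=capture("top");a=im[::-1,::-1,::-1][100:300,170:470];b=cv2.resize(t[175:285,225:355,::-1],None,fx=3.4,fy=3.4,interpolation=cv2.INTER_CUBIC)
a=cv2.resize(a,None,fx=1.15,fy=1.15)
H=max(a.shape[0],b.shape[0]);o=np.zeros((H,a.shape[1]+b.shape[1],3),np.uint8);o[:a.shape[0],:a.shape[1]]=a;o[:b.shape[0],a.shape[1]:]=b
cv2.imwrite("pics/w4.png",o)
E
```

```text
j [-0.213  0.363 -0.963 -0.343  0.067 -0.099] rack xy [-0.0495 -0.0884] z 0.015448593553913474
[[-0.827  0.093  0.555]
 [ 0.078  0.996 -0.052]
 [-0.557  0.001 -0.831]]
tilt 0.5907702338203419 ydir in rack -0.0024088975448742778 [-3.31852126  0.96034981  1.42821951]
oil_bottle 0.94 [310.1 209.1 338.4 242.2] spot rack [array([-0.0426, -0.0856])]
pepper_mill none
salt_shaker 0.66 [283.  204.5 301.4 223.5] spot rack [array([0.0024, 0.005 ])]
```

View pics/w4.png

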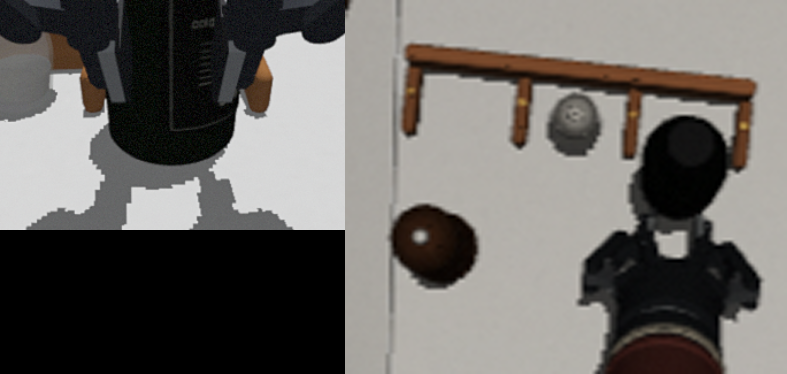

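```bash
python3 - <<'E'
from st import *
for px in [(322.6,257.4),(325.7,216.9)]: print(rk(at_z("top",px,.276)))
E
```

```text
[-0.12585358 -0.08750871]
[-0.03651025 -0.08528228]
```

Request:
play_rows(dp=[[-0.33,0,0.22],[-0.33,0,0.22],[-0.33,0,0.22],[-0.33,0,0.22],[-0.33,0,0.22],[-0.33,0,0.22],[-0.33,0,0.22],[-0.17,0,0.11],[0,0,0]], turn=[[0,0,0],[0,0,0],[0,0,0],[0,0,0],[0,0,0],[0,0,0],[0,0,0],[0,0,0],[0,0,0]], grip=[3,3,3,3,3,3,3,3,3])

```text
time: 14.05
eef_pos: [0.6353, -0.0344, 0.0157]
tool_rot: [0.291, 0.045, 0.956, -0.013]
ft_force: [-1.2, 0.4, -0.9]
finger_gap: 0.03
gripper_force: 0.8
```

Request:
play_rows(dp=[[-0.12,0,0.08],[-0.12,0,0.08],[0,0,0]], turn=[[0,0,0],[0,0,0],[0,0,0]], grip=[3,3,3])

```text
time: 14.35
eef_pos: [0.638, -0.0347, 0.0157]
tool_rot: [0.291, 0.045, 0.956, -0.013]
ft_force: [-2.6, 0.3, 1.1]
finger_gap: 0.0297
gripper_force: 1.4
```

```bash
python3 st.py; python3 obj.py; python3 - <<'E'
from h import *
im=capture("wrist");t=capture("top");a=im[::-1,::-1,::-1][100:300,170:470];b=cv2.resize(t[175:285,225:355,::-1],None,fx=3.4,fy=3.4,interpolation=cv2.INTER_CUBIC)
a=cv2.resize(a,None,fx=1.15,fy=1.15)
H=max(a.shape[0],b.shape[0]);o=np.zeros((H,a.shape[1]+b.shape[1],3),np.uint8);o[:a.shape[0],:a.shape[1]]=a;o[:b.shape[0],a.shape[1]:]=b
cv2.imwrite("pics/w5.png",o)
E
```

```text
j [-0.204  0.399 -0.883 -0.3    0.062 -0.092] rack xy [-0.017  -0.0885] z 0.015674694834548482
[[-0.827  0.093  0.555]
 [ 0.078  0.996 -0.052]
 [-0.557  0.001 -0.83 ]]
tilt 0.5910287311609332 ydir in rack -0.002417111203038641 [-2.55836607  0.28827306  1.08932519]
oil_bottle 0.78 [313.9 198.3 335.5 231.6] spot rack [array([-0.0053, -0.0863])]
pepper_mill 0.58 [234.6 234.4 264.1 257.4] spot rack [array([-0.1101,  0.1001])]
salt_shaker 0.66 [284.5 205.  300.5 218. ] spot rack [array([-0.1087,  0.1008])]
```

View pics/w5.png

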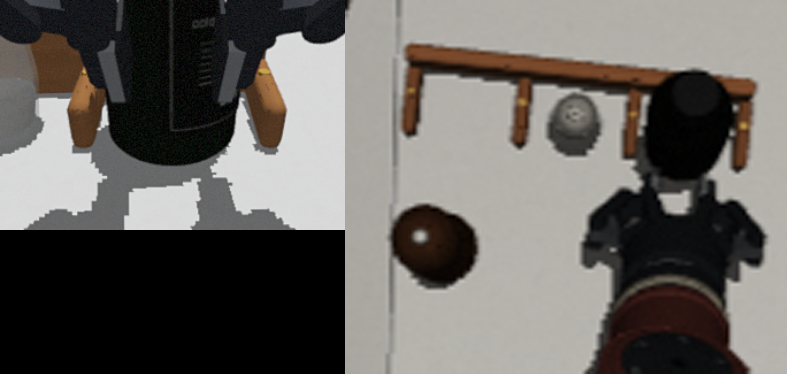

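Request:
play_rows(dp=[[-0.12,0,0.08],[-0.12,0,0.08],[0,0,0]], turn=[[0,0,0],[0,0,0],[0,0,0]], grip=[3,3,3])

```text
time: 15.1
eef_pos: [0.641, -0.035, 0.0158]
tool_rot: [0.291, 0.045, 0.956, -0.013]
ft_force: [-2.6, 0.0, 0.6]
finger_gap: 0.0299
gripper_force: 1.3
```

Request:
play_rows(dp=[[-0.12,0,0.08],[0,0,0]], turn=[[0,0,0],[0,0,0]], grip=[3,3])

```text
time: 15.3
eef_pos: [0.6423, -0.0351, 0.0157]
tool_rot: [0.291, 0.045, 0.956, -0.013]
ft_force: [-3.4, 0.0, 0.6]
finger_gap: 0.0301
gripper_force: 1.4
```

Request:
play_rows(dp=[[0.33,0,-0.22],[0.66,0,-0.44],[0.9,0,-0.62],[0.9,0,-0.62],[0.9,0,-0.62],[0.9,0,-0.62],[0.9,0,-0.62],[0.9,0,-0.62],[0.9,0,-0.62],[0.9,0,-0.62],[0.9,0,-0.62],[0.9,0,-0.62],[0.9,0,-0.62],[0.9,0,-0.62],[0.9,0,-0.62],[0,0,0]], turn=[[0,0,0],[0,0,0],[0,0,0],[0,0,0],[0,0,0],[0,0,0],[0,0,0],[0,0,0],[0,0,0],[0,0,0],[0,0,0],[0,0,0],[0,0,0],[0,0,0],[0,0,0],[0,0,0]], grip=[3,3,3,3,3,3,3,3,3,3,3,3,3,3,3,3])

```text
time: 16.9
eef_pos: [0.4867, -0.0203, 0.0168]
tool_rot: [0.29, 0.045, 0.956, -0.013]
ft_force: [-0.8, -0.2, 0.9]
finger_gap: 0.0303
gripper_force: 0.0
```

Request:
play_rows(dp=[[0,1.86,0],[0,1.86,0],[0,1.86,0],[0,1.86,0],[0,1.86,0],[0,1.86,0],[0,1.86,0],[0,1.86,0],[0,1.86,0],[0,1.86,0],[0,0,0]], turn=[[0,0,0],[0,0,0],[0,0,0],[0,0,0],[0,0,0],[0,0,0],[0,0,0],[0,0,0],[0,0,0],[0,0,0],[0,0,0]], grip=[3,3,3,3,3,3,3,3,3,3,3])

```text
time: 18.0
eef_pos: [0.5073, 0.1666, 0.018]
tool_rot: [0.292, 0.044, 0.955, -0.013]
ft_force: [0.0, -0.2, -0.4]
finger_gap: 0.0301
gripper_force: 0.0
```

```bash
python3 st.py; python3 obj.py; cat > pic.py <<'E'
from h import *
import sys
im=capture("wrist");t=capture("top");a=im[::-1,::-1,::-1][100:350,170:470];b=cv2.resize(t[175:285,225:355,::-1],None,fx=3.4,fy=3.4,interpolation=cv2.INTER_CUBIC)
a=cv2.resize(a,None,fx=1.15,fy=1.15)
H=max(a.shape[0],b.shape[0]);o=np.zeros((H,a.shape[1]+b.shape[1],3),np.uint8);o[:a.shape[0],:a.shape[1]]=a;o[:b.shape[0],a.shape[1]:]=b
cv2.imwrite(f"pics/{sys.argv[1]}.png",o)
E
python3 pic.py w6
```

```text
j [ 0.337  0.3   -1.066 -0.346 -0.233  0.363] rack xy [-0.1654  0.1001] z 0.01800959929859458
[[-0.826  0.091  0.556]
 [ 0.076  0.996 -0.049]
 [-0.558  0.002 -0.83 ]]
tilt 0.592445547623997 ydir in rack -0.0001385628525931576 [ 0.04674036 -0.17600796 -0.36858128]
oil_bottle 0.61 [314.4 195.1 338.  230.1] spot rack [array([-0.0057, -0.0874])]
pepper_mill 0.69 [312.3 194.4 338.5 231.1] spot rack [array([-0.1079,  0.095 ])]
salt_shaker 0.52 [285.6 204.4 300.6 220.2] spot rack [array([-0.0089,  0.0024])]
```

View pics/w6.png

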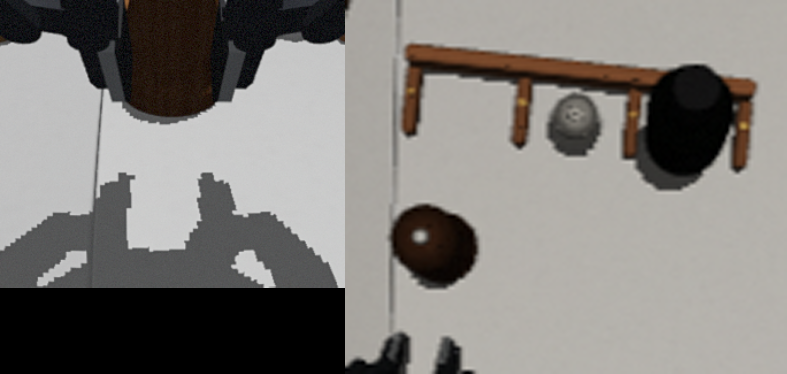

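Request:
play_rows(dp=[[0.14,0,0.21],[0.14,0,0.21],[-0.33,0,0.22],[-0.33,0,0.22],[-0.33,0,0.22],[-0.33,0,0.22],[-0.33,0,0.22],[-0.33,0,0.22],[-0.33,0,0.22],[-0.33,0,0.22],[-0.33,0,0.22],[-0.33,0,0.22],[-0.33,0,0.22],[-0.33,0,0.22],[-0.33,0,0.22],[-0.33,0,0.22],[-0.33,0,0.22],[-0.33,0,0.22],[-0.33,0,0.22]], turn=[[0,0,0],[0,0,0],[0,0,0],[0,0,0],[0,0,0],[0,0,0],[0,0,0],[0,0,0],[0,0,0],[0,0,0],[0,0,0],[0,0,0],[0,0,0],[0,0,0],[0,0,0],[0,0,0],[0,0,0],[0,0,0],[0,0,0]], grip=[3,3,3,3,3,3,3,3,3,3,3,3,3,3,3,3,3,3,3])

```text
time: 20.35
eef_pos: [0.5735, 0.1582, 0.0125]
tool_rot: [0.291, 0.045, 0.956, -0.013]
ft_force: [-2.5, 0.2, 1.0]
finger_gap: 0.0302
gripper_force: 1.0
```

```bash
python3 st.py; python3 obj.py
```

```text
j [ 0.265  0.377 -0.939 -0.307 -0.196  0.302] rack xy [-0.0987  0.0977] z 0.012503830819529584
[[-0.827  0.093  0.555]
 [ 0.078  0.996 -0.052]
 [-0.557  0.    -0.831]]
tilt 0.590649128184481 ydir in rack -0.002371116985800656 [-2.49987481  0.15841391  0.99922023]
oil_bottle 0.68 [312.1 195.9 337.3 229.7] spot rack [array([-0.0025, -0.0857])]
pepper_mill 0.79 [236.2 227.  263.3 248.2] spot rack [array([-0.0899,  0.1021])]
salt_shaker 0.71 [284.8 201.8 300.1 217.9] spot rack [array([ 0.0018, -0.0029])]
```

Request:
play_rows(dp=[[-0.33,-0.05,0.22],[-0.33,-0.05,0.22],[-0.33,-0.05,0.22],[-0.33,-0.05,0.22],[-0.33,-0.05,0.22],[-0.33,-0.05,0.22],[-0.33,-0.05,0.22],[-0.33,-0.05,0.22],[-0.33,-0.05,0.22],[-0.33,-0.05,0.22],[-0.33,-0.05,0.22],[-0.33,-0.05,0.22],[-0.33,-0.05,0.22]], turn=[[0,0,0],[0,0,0],[0,0,0],[0,0,0],[0,0,0],[0,0,0],[0,0,0],[0,0,0],[0,0,0],[0,0,0],[0,0,0],[0,0,0],[0,0,0]], grip=[3,3,3,3,3,3,3,3,3,3,3,3,3])

```text
time: 22.0
eef_pos: [0.6243, 0.1469, 0.0127]
tool_rot: [0.291, 0.045, 0.956, -0.013]
ft_force: [-2.3, -0.4, 0.2]
finger_gap: 0.03
gripper_force: 0.9
```

```bash
python3 st.py; python3 obj.py; python3 pic.py w7
```

```text
j [ 0.211  0.425 -0.836 -0.26  -0.168  0.256] rack xy [-0.0471  0.0911] z 0.01269513993840242
[[-0.827  0.093  0.555]
 [ 0.078  0.996 -0.052]
 [-0.557  0.    -0.831]]
tilt 0.5907806983675117 ydir in rack -0.002407629057707819 [-2.31571998 -0.37764136  0.24283256]
oil_bottle 0.63 [312.9 194.7 339.2 229.1] spot rack [array([-0.0048, -0.0887])]
pepper_mill 0.88 [242.6 205.7 268.3 230.9] spot rack [array([-0.0388,  0.0969])]
salt_shaker 0.58 [283.8 202.1 300.6 219.2] spot rack [array([0.0012, 0.006 ])]
```

View pics/w7.png

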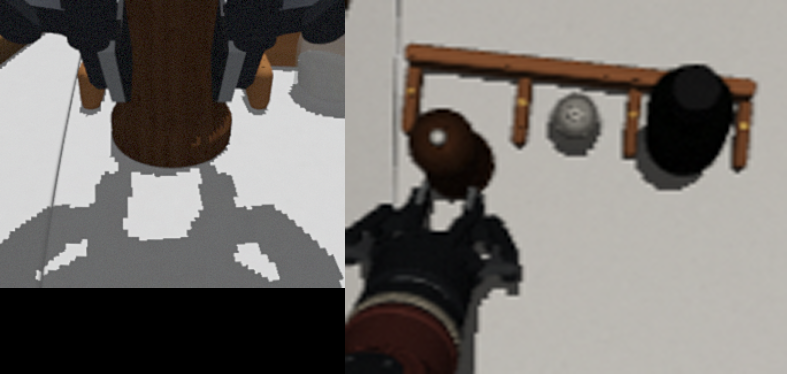

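Request:
play_rows(dp=[[-0.33,0,0.22],[-0.33,0,0.22],[-0.33,0,0.22],[-0.33,0,0.22],[-0.33,0,0.22],[-0.33,0,0.22],[-0.33,0,0.22],[-0.33,0,0.22],[-0.33,0,0.22],[0,0,0]], turn=[[0,0,0],[0,0,0],[0,0,0],[0,0,0],[0,0,0],[0,0,0],[0,0,0],[0,0,0],[0,0,0],[0,0,0]], grip=[3,3,3,3,3,3,3,3,3,3])

```text
time: 23.45
eef_pos: [0.6603, 0.1435, 0.013]
tool_rot: [0.291, 0.045, 0.956, -0.013]
ft_force: [-2.1, 0.2, -0.3]
finger_gap: 0.0299
gripper_force: 0.5
```

```bash
python3 st.py; python3 obj.py;python3 obj.py
```

```text
j [ 0.189  0.462 -0.755 -0.219 -0.156  0.237] rack xy [-0.0109  0.091 ] z 0.01302601754839789
[[-0.826  0.094  0.555]
 [ 0.078  0.996 -0.052]
 [-0.558  0.001 -0.83 ]]
tilt 0.5915127562254321 ydir in rack -0.002685331430283891 [-2.0677988   0.18016184 -0.27041697]
oil_bottle 0.61 [312.5 193.2 339.  229.8] spot rack [array([-0.0014, -0.0881])]
pepper_mill 0.57 [246.4 193.2 271.  215.4] spot rack [array([-0.0053,  0.097 ])]
salt_shaker 0.66 [285.1 202.8 298.8 218. ] spot rack [array([0.0031, 0.0065])]
oil_bottle 0.85 [313.4 195.2 337.2 229.8] spot rack [array([-0.0071, -0.0828])]
pepper_mill 0.62 [242.4 190.5 271.9 218.2] spot rack [array([-0.0054,  0.1012])]
salt_shaker 0.46 [283.2 200.1 300.8 219.8] spot rack [array([-0.002 ,  0.0014])]
```

Request:
play_rows(dp=[[-0.12,0,0.08],[-0.12,0,0.08],[-0.12,0,0.08],[0,0,0]], turn=[[0,0,0],[0,0,0],[0,0,0],[0,0,0]], grip=[3,3,3,3])

```text
time: 24.55
eef_pos: [0.6641, 0.1432, 0.0129]
tool_rot: [0.291, 0.045, 0.956, -0.013]
ft_force: [-0.6, -0.4, 1.2]
finger_gap: 0.0299
gripper_force: 0.8
```

Request:
play_rows(dp=[[0.17,0,-0.11],[0.33,0,-0.22],[0.66,0,-0.44],[0.9,0,-0.6],[0.9,0,-0.6],[0.9,0,-0.6],[0.9,0,-0.6],[0.9,0,-0.6],[0.9,0,-0.6],[0.9,0,-0.6],[0.9,0,-0.6],[0.9,0,-0.6],[0.9,0,-0.6],[0,0,0]], turn=[[0,0,0],[0,0,0],[0,0,0],[0,0,0],[0,0,0],[0,0,0],[0,0,0],[0,0,0],[0,0,0],[0,0,0],[0,0,0],[0,0,0],[0,0,0],[0,0,0]], grip=[3,3,3,3,3,3,3,3,3,3,3,3,3,3])

```text
time: 25.95
eef_pos: [0.5403, 0.1546, 0.0119]
tool_rot: [0.29, 0.044, 0.956, -0.014]
ft_force: [-0.3, -0.0, 0.4]
finger_gap: 0.03
gripper_force: 0.0
```

```bash
python3 st.py; python3 obj.py;python3 obj.py; python3 - <<'E'
from st import *
# dark-blob geometry of mill/bottle in top and wrist spots
k=get_calibration("wrist");capture("wrist")
for t in ["pepper_mill","oil_bottle","bay_left","bay_right"]:
    for r in spot_point(t,"wrist")[:1]:
        u=(np.array(r["pixel"])-[k["cx"],k["cy"]])/k["fx"];h=np.linalg.norm(u);e=u/h
        d=k["pose"][:3,:3]@[np.sin(h)*e[0],-np.sin(h)*e[1],-np.cos(h)];o=k["pose"][:3,3]
        print(t,r["conf"],rk(o-d*o[2]/d[2]))
capture("scene")
for t in ["pepper_mill","oil_bottle","tin_tomato","tea_box"]:
    for c in ["scene","top"]:
        for r in spot_point(t,c)[:1]: print(t,c,at_z(c,r["pixel"]),rk(at_z(c,r["pixel"])))
E
```

```text
j [ 0.279  0.344 -1.015 -0.344 -0.203  0.313] rack xy [-0.1314  0.0911] z 0.011890158184287618
[[-0.828  0.093  0.553]
 [ 0.077  0.996 -0.052]
 [-0.556 -0.    -0.831]]
tilt 0.589137411551199 ydir in rack -0.0017534878394663556 [-0.31492996 -0.03989415  0.35973983]
oil_bottle 0.78 [313.3 194.6 337.4 230.4] spot rack [array([-0.0003, -0.0827])]
pepper_mill 0.88 [244.2 191.6 269.6 218.1] spot rack [array([-0.0002,  0.0942])]
salt_shaker 0.57 [286.3 203.4 298.2 220.2] spot rack []
oil_bottle 0.93 [313.8 195.6 339.6 227.8] spot rack [array([ 0.0003, -0.0941])]
pepper_mill 0.88 [243.4 189.  270.5 219.3] spot rack [array([0.0004, 0.0945])]
salt_shaker 0.58 [284.  202.2 299.1 220.7] spot rack [array([-0.0024,  0.005 ])]
pepper_mill 0.69 [0.00561205 0.09315321]
oil_bottle 0.73 [ 0.00930998 -0.09395416]
bay_right 0.61 [ 0.01424624 -0.09265285]
pepper_mill scene [0.6672902  0.13883849 0.        ] [-0.00352846  0.08697773]
pepper_mill top [0.67185839 0.14602167 0.        ] [0.00036807 0.09454632]
oil_bottle scene [ 0.64439569 -0.01585014  0.        ] [-0.01227099 -0.06915138]
oil_bottle top [ 0.65467838 -0.04185691  0.        ] [ 0.0003325  -0.09411611]
tin_tomato scene [ 5.12016687e-01  3.91947668e-01 -1.11022302e-16] [-0.18116066  0.32492923]
tin_tomato top [0.51920829 0.37070919 0.        ] [-0.17206878  0.30443216]
tea_box scene [ 0.46012792 -0.43785983  0.        ] [-0.15742642 -0.50616018]
tea_box top [ 0.4632762 -0.4221845  0.       ] [-0.15571565 -0.49026361]
```

Request:
play_rows(dp=[[-0.5,0,-0.9],[-0.5,0,-0.9],[-0.5,0,-0.9],[0,0,0],[0,0,0]], turn=[[0,0,0],[0,0,0],[0,0,0],[0,0,0],[0,0,0]], grip=[3,3,3,3,3])

```text
time: 27.85
eef_pos: [0.5399, 0.1549, 0.0433]
tool_rot: [0.291, 0.045, 0.956, -0.013]
ft_force: [0.3, 0.3, 0.2]
finger_gap: 0.0302
gripper_force: 0.0
```

```bash
python3 -c "
from cell import *
print(get_state()['eef_pos'],sign_off())"
```

```text
the job is handed in; nothing more can be done
[0.53987975 0.15485795 0.04329788] None
```

I handed the job in at about 28 s with the pepper mill in the left outer bay and the oil bottle in the right. Camera estimates put both within about 10 mm of their bay points; the shaker, tin and tea box looked unmoved, and no verdict came back.

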